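Unlatch the battery pack and pack the drill kit tray

TASK

Switch the charger off by pushing its toggle lever right over towards the battery, then squeeze the two spring buttons on the sides of the battery pack together to free its latch and lift it straight out of the charger. Seat the pack flat on the floor of the aluminium kit tray, its body in the wide pocket and its nose in the narrow channel, let it go, and only then nest the L-shaped bit block upright beside the nose so that it fills the rest of the channel and sits flat on the tray floor. Leave everything standing there released, and do not disturb the screwdriver, the solder spool or the jar.

Things in the scene. Friction and masses are not known exactly. Their poses are not given: they have to be found in the camera images.
- charger: White plastic charger fixed to the bench, 195 x 90 mm. Origin on its underside below the middle of the battery bay; +x points away from the switch end, z up. The pack stands in the bay on the 8 mm base plate, x axes alike. Bay side walls at y = +-30 to +-45 mm, x = -38 to 38 mm, rise to z = 41 mm; inward lips at their top reach to y = +-24 mm and hold the pack's latch teeth down.
- switch (a joint): Angle (rad) of the black toggle lever at the charger's -x end: 0 leans away from the battery (on), 1.0 leans fully towards it (off, the stop). Starts at 0 to 0.3, stays where left; 1.5 N at the ball moves it. Pivot (along y) at x = -87, y = 0, z = 22 mm of the charger; the ball centre is at x = -87 + 45 sin(angle - 0.5), z = 22 + 45 cos(angle - 0.5) mm.
- switch_tip (a point): Centre of the lever's ball, 26 mm in diameter, on a 10 mm rod (axes turn with the lever). The block under the lever is 70 x 50 mm and 25 mm high.
- pack_centre (a point): Centre, half-way up, of the main body of the loose black battery pack (0.3 to 0.55 kg): 70 (x) x 44 (y) x 85 mm (z), upright, underside 42.5 mm below this point. A nose 36 mm high from the underside sticks out of its +x end, x = 35 to 53, y = -18 to -2 mm. A grey ridged spring button is on each y side. Squeezed by both buttons (20 to 40 N) the pack is unlatched and can be carried.
- button_l (a joint): Travel (m) of the pack's +y side button: 0 out, 0.007 at the stop; 1.4 N to 7.7 N spring, returns when released. Button 24 mm long, 22 mm high, centred at x = 0, 17.5 mm above pack_centre, face at y = 29.5 mm (59 mm over both; 45 mm pressed). It carries a tooth 17.5 to 24.5 mm below pack_centre that reaches y = 28.5 mm and moves in with it; over 5 mm of travel frees it.
- button_r (a joint): The same for the button on the pack's -y side (mirror image). Both must be pressed at once to free the latch.
- tray: Aluminium kit tray fixed to the bench, 135 x 62 mm outside, 16 mm high, floor top at z = 4 mm. Origin on its underside below the middle of the wide pocket; +x points to the narrow channel, z up. Pocket inside: x = -38 to 38, y = -25 to 25 mm, for the pack's body (centred on the origin, nose to +x). The pack's buttons and teeth stay above the rim. Nothing fits the other way round.
- tray_channel (a point): Point on the tray's floor, 61 mm from the tray's origin along its x axis: where the middle of the bit block belongs, its axes along the tray's. The narrow channel inside spans x = 38 to 85, y = -21 to 21 mm of the tray, open to the pocket, and takes the pack's nose and the bit block.
- bitblock_centre (a point): Centre of the loose grey bit block (0.06 to 0.13 kg), L-shaped from above, upright, 44 mm high, with steel bits standing 10 mm out of its top. Outline 42 (x) x 36 mm (y), underside 22 mm below this point. The thick bar of the L is x = -3 to 21 mm over the full width; the arm is x = -21 to -3, y = 2 to 18 mm. It can be gripped across y at x = 5 mm, 13 mm above this point.
- screwdriver: Small screwdriver, 110 mm long, lying on the bench, handle black; bystander. Origin on its underside near mid-length.
- spool: Spool of solder, steel grey, 60 mm diameter, 40 mm high; bystander. Origin under its centre.
- jar: Glass screw jar with a steel lid, 60 mm diameter, 75 mm high; bystander. Origin under its centre.
Mind the look-alikes: they are no part of the job. There is more than one size of the charger; the job needs the larger.

How it is judged:
By the outcome, as a careful person would: the job done as asked, in the order asked, and still so for the second after the job is handed in, with the robot touching nothing.
It also fails if it takes over 72 s, if anything falls off the work surface, if the arm or the gripper's body presses on something with over 40 N, if the wrist force passes 120 N, or if a joint passes its speed limit or range.

ROBOT

A 7-joint arm with a two-finger parallel gripper is mounted at the origin on the work surface. World frame = base frame: x ahead of the robot, y to its left, z up, the work surface at z = 0. Lengths are in m, angles in degrees, forces in N, time in s.
With the tool pointing down it reaches from about 0.425 to 0.95 m from the base axis. Payload 16.7 kg.
Tool frame: the origin (TCP) lies at the very end of the fingers, on their centre line; the grasp point (between the pads) lies 19 mm behind it; z points along the fingers, y is the line along which they close (so a half turn about z gives the same grasp; the last joint's range is limited). The gripper opens to 94 mm and grips with 3 to 60 N. Pads are 16 mm wide; open, the fingers measure 119 mm over their backs; the gripper's body (75 mm by 177 mm) begins 78 mm behind the grasp point.
Start: joints at [-84.597, 24.414, 4.234, 92.017, -1.954, 63.644, -3.845], TCP at [0.163, 0.655, 0.205] pointing down, gripper open.
Joint ranges: [-163.25, 163.25], [-28.42, 122.38], [-70.27, 78.77], [12.13, 141.07], [-58.53, 238.53], [9.26, 117.41], [-156.51, 156.51]. Speed limits (degrees/s): [108.29, 108.29, 136.94, 136.94, 172.46, 172.46, 172.46].

INTERFACE

Orientations are given as a 3x3 rotation matrix whose columns are the frame's x, y, z axes.
In Python, from plant import * gives the robot as it stands.
- The arm moves only by the tool drive_tool, never from a script. Its argument "increments" is a list of rows, each an object with "xyz": the shift along the tool's x, y, z in m, a list of three; "rot": the turn, a rotation vector about the tool's x, y, z in degrees, a list of three; "jaw": the opening, from 0 (shut) to 1 (fully open). A call has 1 to 8 rows; each row is the pose to reach, as a shift and turn from the pose commanded when the call began, along the tool's axes at that moment; what a row does not reach only later rows make up. A row lasts 1/12 s, in which the tool goes at most 41.7 mm and 7.16 degrees, less where a joint would pass 70% of its speed; a pose out of reach is approached as far as the arm can. A call with a gripper value outside its range is refused whole. The fingers move at their own pace and stop on an object; the grip force is fixed at half the most. Time passes only in rows, so rows that repeat a pose let the fingers close. It gives the time, the measured TCP pose, the force, the opening and the grip force at its end, in the units of the state.
- state(): the state, without advancing time (a new reading comes with each control period).
- capture(name): name is "side" or "top"; returns a dict with "frame" (384x512x3 uint8, red, green, blue), "fx", "fy", "cx", "cy" (pixels), "dist" ([k1, k2, p1, p2, k3] as OpenCV has them; the pictures are not rectified), "origin" and "orientation" of the camera in the world. Camera axes: x right, y down, z forward; pixel columns grow to the right and rows downward; lengths in m; the calibration is good to about 2 mm. A picture is of the moment at which its call begins. There is no depth.
- hand_in(): hands the job in; it is judged then, once.
The state is a dict: "time_s": time; "joint_positions": joint angles; "joint_velocities": joint speeds; "joint_torque": joint torques, N m; "tool_pos": TCP position; "tcp_rot": TCP orientation; "wrist_force": force on the tool from outside, world axes, zero at the start; "torque": the same for the moment, N m; "width": opening from 0.0 (shut) to 1.0 (fully open); "finger_force": force on a finger pad.
Only numpy, scipy, OpenCV 4.12 (cv2) and the standard library are available. Lean on these libraries where they do the work, as an engineer would, in place of code of your own. Each camera call takes 0.05 s, during which the arm holds its last target. There are 200 camera calls.

## Working session

There is one attempt and no reset: what is moved stays moved. The work goes in short steps, Python scripts to look and compute and a tool call to move; the robot and the scene stay as the last step left them, time stands still between calls to the robot, and variables do not carry over. Pictures are saved under pics/ and viewed, at most 10 in all, crops included, and the job is handed in when it is done.

Besides the shell and the picture viewer there is one more tool, called after "Call:" by a JSON object that holds its "api" and its "payload". drive_tool: Moves the arm, as the interface text tells. Its arguments: {"type":"object","properties":{"increments":{"type":"array"}},"required":["increments"]}

```bash
mkdir -p pics; ls
python3 - <<'E'
from plant import *
import cv2
for n in("side","top"):
    c=capture(n); cv2.imwrite(f"pics/{n}0.png",c["frame"][:,:,::-1]); print(n,{k:v for k,v in c.items() if k!="frame"})
print(state())
E
```

```text
pics
side {'fx': 492.6379878711984, 'fy': 492.6379878711984, 'cx': 255.12711844901628, 'cy': 192.00229972870986, 'dist': array([-0.01306823,  0.        ,  0.        ,  0.        ,  0.        ]), 'origin': array([ 0.25925249, -0.80101695,  0.64987762]), 'orientation': array([[ 0.91810895, -0.20653822,  0.33825717],
       [-0.39575292, -0.52372315,  0.75438299],
       [ 0.02134419, -0.82647204, -0.56257302]])}
top {'fx': 348.50300611924246, 'fy': 348.50300611924246, 'cx': 261.0327629046559, 'cy': 187.6152595137021, 'dist': array([-0.0758082,  0.       ,  0.       ,  0.       ,  0.       ]), 'origin': array([ 0.51777682, -0.02632606,  0.77111357]), 'orientation': array([[-0.01924804, -0.99140707,  0.12938911],
       [-0.99891584,  0.02455546,  0.03954957],
       [-0.04238693, -0.12848758, -0.99080487]])}
{'time_s': 0.1, 'joint_positions': array([-84.5971814 ,  24.44487277,   4.23323516,  92.04691064,
        -1.95372593,  63.64583007,  -3.84454714]), 'joint_velocities': array([-0.04705277, -0.01395956, -0.00735314, -0.07776955, -0.01135185,
       -0.09575685,  0.03574889]), 'joint_torque': array([ 9.05848778e-03, -9.37463093e+01,  3.67800929e+00, -4.55046809e+01,
       -4.84346983e-02,  1.67265855e-02,  2.03789591e-05]), 'tool_pos': array([0.16288858, 0.65464521, 0.2048733 ]), 'tcp_rot': array([[-9.70414276e-01,  2.41445851e-01, -1.86047682e-04],
       [ 2.41445906e-01,  9.70413626e-01, -1.12642813e-03],
       [-9.14281926e-05, -1.13802238e-03, -9.99999348e-01]]), 'wrist_force': array([ 0.69936626, -0.97079292,  0.00354843]), 'torque': array([-0.00929284,  0.00614749, -0.04370532]), 'finger_force': 0.0, 'width': 0.9981379545762885}
```

View pics/side0.png

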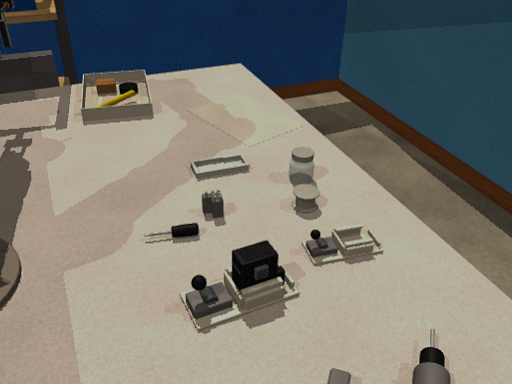

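View pics/top0.png

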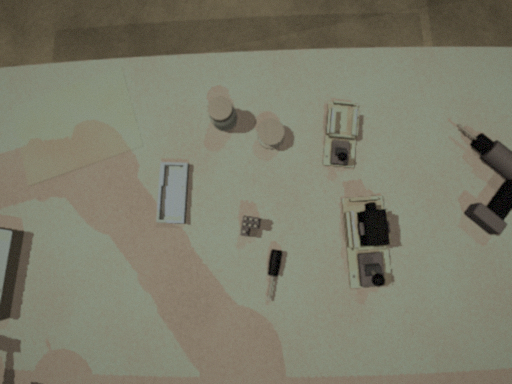

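```bash
cat > h.py <<'E'
import cv2,numpy as np
from plant import *
def ray(c,px):
    px=np.array(px,float).reshape(-1,1,2)
    K=np.array([[c["fx"],0,c["cx"]],[0,c["fy"],c["cy"]],[0,0,1]])
    u=cv2.undistortPoints(px,K,np.array(c["dist"])).reshape(-1,2)
    d=np.c_[u,np.ones(len(u))]@np.array(c["orientation"]).T
    return np.array(c["origin"]),d
def onz(c,px,z):
    o,d=ray(c,px); return o+d*((z-o[2])/d[:,2])[:,None]
def proj(c,P):
    K=np.array([[c["fx"],0,c["cx"]],[0,c["fy"],c["cy"]],[0,0,1]])
    R=np.array(c["orientation"]).T; P=np.atleast_2d(np.array(P,float))
    return cv2.projectPoints(P,cv2.Rodrigues(R)[0],-R@np.array(c["origin"]),K,np.array(c["dist"]))[0].reshape(-1,2)
def tri(c1,p1,c2,p2):
    A=[];b=[]
    for c,p in((c1,p1),(c2,p2)):
        o,d=ray(c,p); d=d[0]/np.linalg.norm(d[0]); M=np.eye(3)-np.outer(d,d); A.append(M); b.append(M@o)
    return np.linalg.lstsq(np.vstack(A),np.hstack(b),rcond=None)[0]
def crop(img,x,y,w,h,W,H):
    m=cv2.resize(img[y:y+h,x:x+w],(W,H),interpolation=cv2.INTER_CUBIC)
    for k in range(0,w,10):
        X=int(k*W/w); cv2.line(m,(X,0),(X,6 if k%50 else 12),(0,0,255),1)
        if k%20==0: cv2.putText(m,str(x+k),(X,20),0,.35,(0,0,255),1)
    for k in range(0,h,10):
        Y=int(k*H/h); cv2.line(m,(0,Y),(6,Y),(0,0,255),1)
        if k%20==0: cv2.putText(m,str(y+k),(8,Y+4),0,.35,(0,0,255),1)
    return cv2.convertScaleAbs(m,alpha=1.3,beta=15)
E
python3 - <<'E'
import cv2,numpy as np
from h import crop
t=cv2.imread("pics/top0.png");s=cv2.imread("pics/side0.png")
a=crop(t,330,185,80,110,400,550);b=crop(s,170,230,140,100,400,286)
d=crop(t,150,155,50,80,165,264); e=crop(s,180,145,80,80,235,264)
im=np.zeros((550,800,3),np.uint8); im[:,:400]=a; im[:286,400:]=b; im[286:,400:565]=d; im[286:,565:]=e
cv2.imwrite("pics/comp1.png",im)
E
```

```text
(no output)
```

View pics/comp1.png

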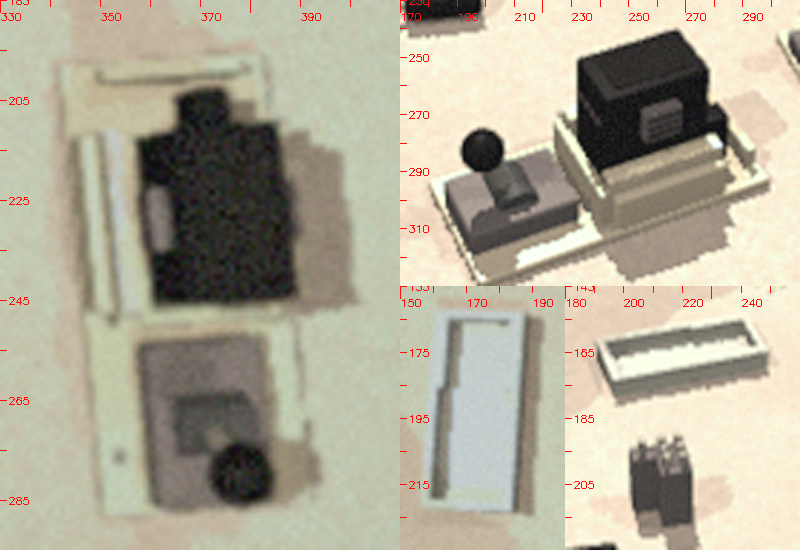

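Run:
```python
import cv2,numpy as np
from h import crop
t=cv2.imread("pics/top0.png");s=cv2.imread("pics/side0.png")
im=np.zeros((600,800,3),np.uint8)
im[:,:300]=crop(t,155,157,40,80,300,600)
im[:300,300:600]=crop(t,235,210,30,30,300,300)
im[300:,300:600]=crop(s,195,185,36,36,300,300)
im[:160,600:]=crop(s,185,150,70,35,200,160)
im[200:,600:]=0
im[300:540,600:]=crop(s,300,225,90,45,200,240)
cv2.imwrite("pics/comp2.png",im)
```

```text
(no output)
```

View pics/comp2.png

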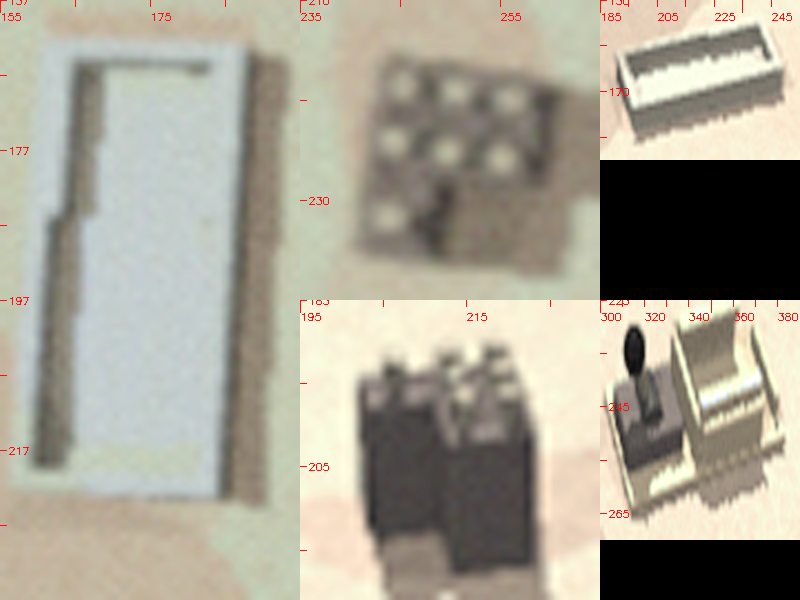

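```bash
cat >> h.py <<'E'
def line(P): return np.round(np.array(P)*1000,1).tolist()
def ang(a,b): return np.degrees(np.arctan2(b[1]-a[1],b[0]-a[0]))
E
python3 - <<'E'
from h import *
t=capture("top");s=capture("side")
import cv2
print("nadir",proj(t,[t["origin"][0],t["origin"][1],0]))
T=onz(t,[(161,162.3),(188.1,163),(184.3,223.4),(156.9,222)],.016)
print("tray top",line(T),"x-dir",ang(T[3],T[0]),ang(T[2],T[1]),"y",ang(T[1],T[0])-90,ang(T[2],T[3])-90,np.linalg.norm(T[0]-T[3]),np.linalg.norm(T[1]-T[0]),T.mean(0))
p=lambda x,y:(185+(x-600)/200*70,150+y/160*35)
Ts=onz(s,[p(615,62),p(760,25),p(785,68),p(630,107)],.016)
print("tray side",line(Ts),np.linalg.norm(Ts[0]-Ts[1]),ang(Ts[0],Ts[1]),ang(Ts[3],Ts[2]),Ts.mean(0))
b=onz(t,[(235+(x-300)/10,210+y/10) for x,y in [(403,85),(455,92),(513,100),(392,138),(447,152),(502,158),(387,215)]],.054)
print("bits",line(b),ang(b[2],b[0])-90,ang(b[5],b[3])-90,ang(b[6],b[0]))
B=onz(t,[(243.5,215.5),(258.5,218),(257.5,229),(240.5,234.5)],.044)
print("L",line(B),ang(B[1],B[0])-90,ang(B[3],B[0]),"centre",(B[1]+B[3])/2)
q=lambda x,y:(330+x/5,185+y/5)
C=onz(t,[q(138,135),q(278,122),q(295,297),q(155,303)],.093)
print("pack top",line(C),ang(C[3],C[0]),ang(C[2],C[1]),C.mean(0))
D=onz(s,[(232,257),(267.3,240.5),(277.8,253.1),(242.8,267.4)],.093)
print("pack side",line(D),ang(D[0],D[1]),ang(D[3],D[2]),D.mean(0))
ball=tri(t,(330+241/5,185+473/5),s,(170+(482-400)/2.857,230+149/2.86))
print("ball",line(ball), proj(t,ball),proj(s,ball))
print(line(onz(t,[q(65,65),q(265,55),q(305,512),q(102,515)],.008)),"charger plate")
E
```

```text
nadir [[275.9207517  232.74524426]]
tray top [[679.4, 228.0, 16.0], [675.9, 165.9, 16.0], [541.6, 173.3, 16.0], [545.7, 234.9, 16.0]] x-dir -2.9498993851844677 -3.1733621448218896 y -3.2296158073402097 -3.792309657216009 0.1339087953841227 0.06220384636595401 [0.61065271 0.20053577 0.016     ]
tray side [[540.0, 223.6, 16.0], [672.6, 215.1, 16.0], [675.4, 164.0, 16.0], [538.1, 174.9, 16.0]] 0.13286476901842967 -3.647012012492477 -4.530291099992067 [0.60650962 0.19441332 0.016     ]
bits [[548.1, 35.9, 54.0], [546.5, 25.2, 54.0], [544.6, 13.3, 54.0], [537.3, 38.4, 54.0], [534.2, 27.1, 54.0], [532.8, 15.8, 54.0], [521.6, 39.6, 54.0]] -8.900801472197998 -11.364595948968159 -7.8673947040206125
L [[554.9, 40.5, 44.0], [549.0, 9.2, 44.0], [526.3, 11.7, 44.0], [515.6, 47.3, 44.0]] -10.614674612979726 -9.797799089584156 centre [0.53228837 0.02824814 0.044     ]
pack top [[554.1, -185.4, 93.0], [557.8, -240.0, 93.0], [490.5, -242.6, 93.0], [489.6, -188.7, 93.0]] 2.9483059290441074 2.2246901154341137 [ 0.52300113 -0.21417637  0.093     ]
pack side [[481.0, -218.3, 93.0], [554.1, -201.2, 93.0], [556.8, -238.2, 93.0], [488.3, -248.6, 93.0]] 13.190117504045007 8.630947319807815 [ 0.52005842 -0.22657608  0.093     ]
ball [419.8, -226.2, 64.6] [[378.06438639 280.13464363]] [[199.3569288  282.08505851]]
[[590.1, -175.0, 8.0], [592.3, -262.9, 8.0], [395.9, -269.2, 8.0], [397.0, -182.3, 8.0]] charger plate
```

Call:
{"api": "drive_tool", "payload": {"increments": [{"xyz": [-0.3,-0.13,0],"rot": [0,0,-16],"jaw": 1},{"xyz": [-0.3,-0.13,0],"rot": [0,0,-16],"jaw": 0},{"xyz": [-0.3,-0.13,0],"rot": [0,0,-16],"jaw": 0},{"xyz": [-0.3,-0.13,0],"rot": [0,0,-16],"jaw": 0},{"xyz": [-0.3,-0.13,0],"rot": [0,0,-16],"jaw": 0},{"xyz": [-0.3,-0.13,0],"rot": [0,0,-16],"jaw": 0},{"xyz": [-0.3,-0.13,0],"rot": [0,0,-16],"jaw": 0},{"xyz": [-0.3,-0.13,0],"rot": [0,0,-16],"jaw": 0}]}}

```text
time_s: 0.87
tool_pos: [0.4248, 0.4541, 0.2056]
tcp_rot: [[-0.999, -0.034, 0.0], [-0.034, 0.999, -0.0], [-0.0, -0.0, -1.0]]
wrist_force: [1.7, 0.2, 0.5]
width: 0.541
finger_force: 0.0
```

Call:
{"api": "drive_tool", "payload": {"increments": [{"xyz": [-0.06,-0.32,0],"rot": [0,0,0],"jaw": 0},{"xyz": [-0.06,-0.32,0],"rot": [0,0,0],"jaw": 0},{"xyz": [-0.06,-0.32,0],"rot": [0,0,0],"jaw": 0},{"xyz": [-0.06,-0.32,0],"rot": [0,0,0],"jaw": 0},{"xyz": [-0.06,-0.32,0],"rot": [0,0,0],"jaw": 0},{"xyz": [-0.06,-0.32,0],"rot": [0,0,0],"jaw": 0},{"xyz": [-0.06,-0.32,0],"rot": [0,0,0],"jaw": 0},{"xyz": [-0.06,-0.32,0],"rot": [0,0,0],"jaw": 0}]}}

```text
time_s: 1.53
tool_pos: [0.4941, 0.1356, 0.2057]
tcp_rot: [[-0.999, -0.034, 0.0], [-0.034, 0.999, -0.0], [-0.0, -0.0, -1.0]]
wrist_force: [0.4, 0.0, -0.4]
width: 0.008
finger_force: 0.0
```

Call:
{"api": "drive_tool", "payload": {"increments": [{"xyz": [0.02,-0.32,0],"rot": [0,0,0],"jaw": 0},{"xyz": [0.02,-0.32,0],"rot": [0,0,0],"jaw": 0},{"xyz": [0.02,-0.32,0],"rot": [0,0,0],"jaw": 0},{"xyz": [0.02,-0.32,0],"rot": [0,0,0],"jaw": 0},{"xyz": [0.02,-0.32,0],"rot": [0,0,0],"jaw": 0},{"xyz": [0.02,-0.32,0],"rot": [0,0,0],"jaw": 0},{"xyz": [0.122,-0.357,0.05],"rot": [0,0,0],"jaw": 0},{"xyz": [0.122,-0.357,0.05],"rot": [0,0,0],"jaw": 0}]}}

```text
time_s: 2.2
tool_pos: [0.4332, -0.1714, 0.1793]
tcp_rot: [[-0.999, -0.034, 0.001], [-0.034, 0.999, -0.001], [-0.001, -0.001, -1.0]]
wrist_force: [1.1, 0.2, -0.3]
width: 0.003
finger_force: 0.0
```

Call:
{"api": "drive_tool", "payload": {"increments": [{"xyz": [0.054,-0.06,0.05],"rot": [0,0,0],"jaw": 0},{"xyz": [0.054,-0.06,0.05],"rot": [0,0,0],"jaw": 0},{"xyz": [0.054,-0.06,0.05],"rot": [0,0,0],"jaw": 0},{"xyz": [0.054,-0.06,0.05],"rot": [0,0,0],"jaw": 0}]}}

```text
time_s: 2.53
tool_pos: [0.3788, -0.2328, 0.128]
tcp_rot: [[-1.0, -0.031, -0.003], [-0.031, 1.0, 0.0], [0.003, 0.001, -1.0]]
wrist_force: [-0.2, 0.8, 0.2]
width: 0.005
finger_force: 0.0
```

Call:
{"api": "drive_tool", "payload": {"increments": [{"xyz": [0,0.006,0.038],"rot": [0,0,0],"jaw": 0},{"xyz": [0,0.006,0.076],"rot": [0,0,0],"jaw": 0},{"xyz": [0,0.006,0.076],"rot": [0,0,0],"jaw": 0},{"xyz": [0,0.006,0.076],"rot": [0,0,0],"jaw": 0}]}}

```text
time_s: 2.87
tool_pos: [0.3809, -0.2247, 0.053]
tcp_rot: [[-0.999, -0.036, -0.004], [-0.036, 0.999, 0.0], [0.004, 0.001, -1.0]]
wrist_force: [0.3, -0.2, 0.3]
width: 0.005
finger_force: 0.0
```

Run:
```python
from h import *
t=capture("top");s=capture("side");st=state();p=st["tool_pos"];print(p)
print(proj(t,p),proj(s,p))
im=np.zeros((600,800,3),np.uint8)
im[:,:400]=crop(t["frame"][:,:,::-1].copy(),320,200,100,150,400,600)
im[:400,400:]=crop(s["frame"][:,:,::-1].copy(),150,220,130,130,400,400)
cv2.imwrite("pics/c3.png",im)
```

```text
[ 0.38266931 -0.22548162  0.05510848]
[[377.20683536 298.36085976]] [[177.90865917 291.9901418 ]]
```

View pics/c3.png

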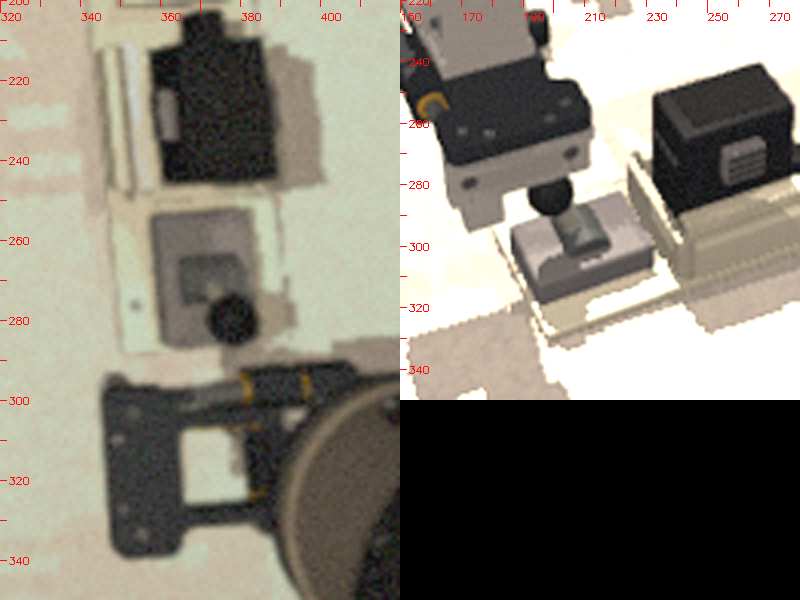

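Call:
{"api": "drive_tool", "payload": {"increments": [{"xyz": [-0.012,0,0],"rot": [0,0,0],"jaw": 0},{"xyz": [-0.022,0,0],"rot": [0,0,0],"jaw": 0},{"xyz": [-0.032,0,0],"rot": [0,0,0],"jaw": 0},{"xyz": [-0.04,0,0],"rot": [0,0,0],"jaw": 0},{"xyz": [-0.046,0,0],"rot": [0,0,0],"jaw": 0},{"xyz": [-0.05,0,0],"rot": [0,0,0],"jaw": 0},{"xyz": [-0.053,0,0],"rot": [0,0,0],"jaw": 0},{"xyz": [-0.053,0,0],"rot": [0,0,0],"jaw": 0}]}}

```text
time_s: 3.63
tool_pos: [0.4349, -0.2233, 0.0532]
tcp_rot: [[-0.999, -0.036, -0.0], [-0.036, 0.999, -0.0], [0.0, -0.0, -1.0]]
wrist_force: [-0.1, 0.5, 0.6]
width: 0.009
finger_force: 0.0
```

Call:
{"api": "drive_tool", "payload": {"increments": [{"xyz": [-0.003,0,0],"rot": [0,0,0],"jaw": 0},{"xyz": [-0.005,0,0],"rot": [0,0,0],"jaw": 0},{"xyz": [-0.006,0,0],"rot": [0,0,0],"jaw": 0}]}}

```text
time_s: 3.88
tool_pos: [0.4371, -0.2232, 0.0527]
tcp_rot: [[-0.999, -0.034, -0.005], [-0.034, 0.999, 0.001], [0.005, 0.002, -1.0]]
wrist_force: [-21.3, -1.6, 14.8]
width: 0.004
finger_force: 10.9
```

Run:
```python
from h import *
t=capture("top");s=capture("side");st=state();print(st["tool_pos"],st["wrist_force"])
im=np.zeros((400,800,3),np.uint8)
im[:,:400]=crop(t["frame"][:,:,::-1].copy(),320,200,100,100,400,400)
im[:400,400:]=crop(s["frame"][:,:,::-1].copy(),170,220,100,100,400,400)
cv2.imwrite("pics/c4.png",im)
```

```text
[ 0.43701212 -0.22326096  0.05277985] [-17.95574549  -0.72642058  13.33912585]
```

View pics/c4.png

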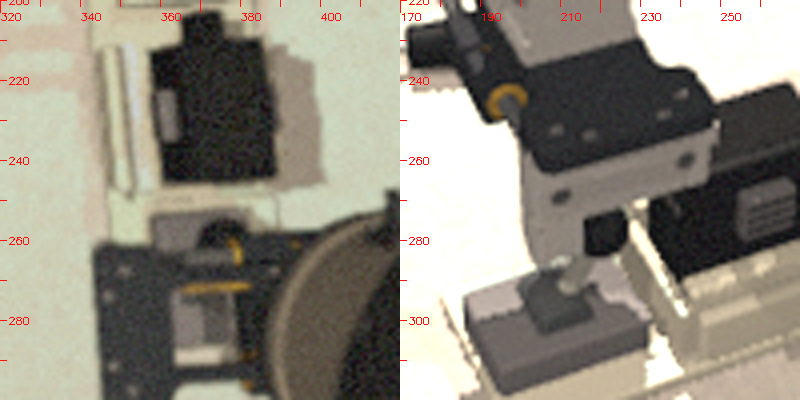

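Call:
{"api": "drive_tool", "payload": {"increments": [{"xyz": [0.012,0,0],"rot": [0,0,0],"jaw": 0},{"xyz": [0.012,0,-0.04],"rot": [0,0,0],"jaw": 0},{"xyz": [0.012,0,-0.08],"rot": [0,0,0],"jaw": 0},{"xyz": [0,0,-0.1],"rot": [0,0,0],"jaw": 1},{"xyz": [-0.04,0,-0.1],"rot": [0,0,0],"jaw": 1},{"xyz": [-0.08,0,-0.1],"rot": [0,0,0],"jaw": 1},{"xyz": [-0.085,0,-0.1],"rot": [0,0,0],"jaw": 1},{"xyz": [-0.085,0,-0.1],"rot": [0,0,0],"jaw": 1}]}}

```text
time_s: 4.65
tool_pos: [0.5274, -0.2196, 0.153]
tcp_rot: [[-0.999, -0.037, 0.0], [-0.037, 0.999, -0.001], [-0.0, -0.001, -1.0]]
wrist_force: [-1.1, 0.3, -0.4]
width: 0.322
finger_force: 0.0
```

Call:
{"api": "drive_tool", "payload": {"increments": [{"xyz": [0,0,0],"rot": [0,0,0],"jaw": 1},{"xyz": [0,0,0],"rot": [0,0,0],"jaw": 1},{"xyz": [0,0,0],"rot": [0,0,0],"jaw": 1},{"xyz": [0,0,0],"rot": [0,0,0],"jaw": 1}]}}

```text
time_s: 4.98
tool_pos: [0.5247, -0.2203, 0.1535]
tcp_rot: [[-0.999, -0.035, 0.0], [-0.035, 0.999, 0.0], [-0.0, 0.0, -1.0]]
wrist_force: [1.2, -0.5, 0.5]
width: 0.604
finger_force: 0.0
```

Run:
```python
from h import *
t=capture("top");s=capture("side");st=state();p=st["tool_pos"];print(p,st["width"],st["tcp_rot"][:,1]);print(proj(t,p),proj(s,p))
im=np.zeros((560,800,3),np.uint8)
im[:500,:400]=crop(t["frame"][:,:,::-1].copy(),320,200,80,100,400,500)
im[:560,400:]=crop(s["frame"][:,:,::-1].copy(),200,200,100,140,400,560)
cv2.imwrite("pics/c5.png",im)
```

```text
[ 0.52504201 -0.22025009  0.15355128] 0.6897458038982963 [-3.48609530e-02  9.99392157e-01  1.71989761e-04]
[[386.20115442 225.99697309]] [[257.31779586 223.2117629 ]]
```

View pics/c5.png

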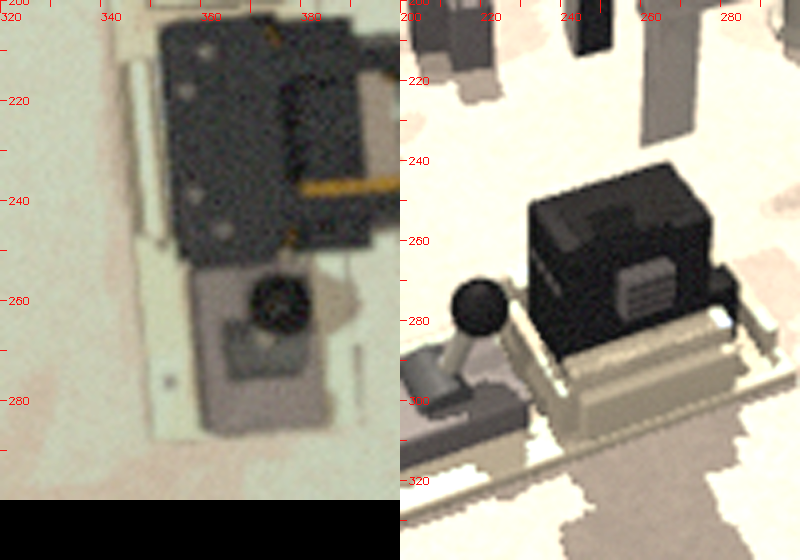

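Run:
```python
from h import *
s=capture("side");o=None
def ony(px,y):
    o,d=ray(s,px); return o+d*((y-o[1])/d[:,1])[:,None]
print("button",line(ony([(261,272)],-.250)))
print("finger near face bottom edge",line(onz(s,[(260.2,236.2),(272.7,232)],.1535)), "expect y ~-.265, x .517-.533")
D=onz(s,[(232,250.2),(266.5,240),(277.2,253.2)],.093)
print(line(D),"centre from opp corners",line((D[0]+D[2])/2),ang(D[0],D[1]))
```

```text
button [[521.0, -250.0, 72.3]]
finger near face bottom edge [[516.0, -252.5, 153.5], [538.8, -250.3, 153.5]] expect y ~-.265, x .517-.533
[[487.3, -202.2, 93.0], [553.3, -199.4, 93.0], [555.8, -238.0, 93.0]] centre from opp corners [521.5, -220.1, 93.0] 2.3672746948993044
```

Call:
{"api": "drive_tool", "payload": {"increments": [{"xyz": [0.002,0,0],"rot": [0,0,0],"jaw": 1},{"xyz": [0.002,0,0],"rot": [0,0,0],"jaw": 1},{"xyz": [0.002,0,0.03],"rot": [0,0,0],"jaw": 1},{"xyz": [0.002,0,0.06],"rot": [0,0,0],"jaw": 1},{"xyz": [0.002,0,0.09],"rot": [0,0,0],"jaw": 1},{"xyz": [0.002,0,0.104],"rot": [0,0,0],"jaw": 1},{"xyz": [0.002,0,0.104],"rot": [0,0,0],"jaw": 1},{"xyz": [0.002,0,0.104],"rot": [0,0,0],"jaw": 1}]}}

```text
time_s: 5.8
tool_pos: [0.523, -0.2204, 0.0492]
tcp_rot: [[-0.999, -0.035, -0.001], [-0.035, 0.999, -0.0], [0.001, -0.0, -1.0]]
wrist_force: [-0.5, -0.2, 0.1]
width: 1.0
finger_force: 0.0
```

Call:
{"api": "drive_tool", "payload": {"increments": [{"xyz": [0,0,0],"rot": [0,0,0],"jaw": 0.6},{"xyz": [0,0,0],"rot": [0,0,0],"jaw": 0.5},{"xyz": [0,0,0],"rot": [0,0,0],"jaw": 0.3},{"xyz": [0,0,0],"rot": [0,0,0],"jaw": 0.3},{"xyz": [0,0,0],"rot": [0,0,0],"jaw": 0.3},{"xyz": [0,0,0],"rot": [0,0,0],"jaw": 0.3},{"xyz": [0,0,0],"rot": [0,0,0],"jaw": 0.3},{"xyz": [0,0,0],"rot": [0,0,0],"jaw": 0.3}]}}

```text
time_s: 6.47
tool_pos: [0.5237, -0.2203, 0.0498]
tcp_rot: [[-0.999, -0.035, 0.001], [-0.035, 0.999, -0.0], [-0.001, -0.0, -1.0]]
wrist_force: [-2.0, 10.4, 16.3]
width: 0.47
finger_force: 14.0
```

Call:
{"api": "drive_tool", "payload": {"increments": [{"xyz": [0,0,0],"rot": [0,0,0],"jaw": 0.2},{"xyz": [0,0,0],"rot": [0,0,0],"jaw": 0.2},{"xyz": [0,0,0],"rot": [0,0,0],"jaw": 0.2},{"xyz": [0,0,0],"rot": [0,0,0],"jaw": 0.2}]}}

```text
time_s: 6.8
tool_pos: [0.5237, -0.2202, 0.0498]
tcp_rot: [[-0.999, -0.035, 0.001], [-0.035, 0.999, 0.0], [-0.001, 0.0, -1.0]]
wrist_force: [-1.0, 0.4, 7.7]
width: 0.469
finger_force: 29.9
```

Call:
{"api": "drive_tool", "payload": {"increments": [{"xyz": [0,0,-0.004],"rot": [0,0,0],"jaw": 0.2},{"xyz": [0,0,-0.01],"rot": [0,0,0],"jaw": 0.2},{"xyz": [0,0,-0.018],"rot": [0,0,0],"jaw": 0.2},{"xyz": [0,0,-0.028],"rot": [0,0,0],"jaw": 0.2},{"xyz": [0,0,-0.028],"rot": [0,0,0],"jaw": 0.2}]}}

```text
time_s: 7.22
tool_pos: [0.5243, -0.2207, 0.0794]
tcp_rot: [[-0.999, -0.035, 0.002], [-0.035, 0.999, -0.001], [-0.002, -0.001, -1.0]]
wrist_force: [-0.4, -0.2, -4.8]
width: 0.467
finger_force: 29.9
```

Run:
```python
from h import *
t=capture("top");s=capture("side")
f=t["frame"].astype(int)[150:235,145:205]; m=((f[:,:,2]-f[:,:,0])>4).astype(np.uint8)
f2=cv2.GaussianBlur(t["frame"],(3,3),0).astype(int)[150:235,145:205]; m=((f2[:,:,2]-f2[:,:,0])>0).astype(np.uint8)*255
m=cv2.morphologyEx(m,cv2.MORPH_CLOSE,np.ones((3,3)))
c=max(cv2.findContours(m,0,1)[0],key=cv2.contourArea); r=cv2.minAreaRect(c); print(r)
bx=cv2.boxPoints(r)+[145,150]; T=onz(t,bx,.016); print(bx.round(1).tolist(),line(T),T.mean(0),[np.linalg.norm(T[i]-T[i-1]) for i in range(4)],ang(T[1],T[2]),ang(T[0],T[1]))
im=np.zeros((600,800,3),np.uint8)
im[:300,:212]=crop(cv2.cvtColor(m,8),0,0,60,85,212,300)
im[:500,212:800]=crop(s["frame"][:,:,::-1].copy(),185,145,70,50,588,500)
im[300:600,:212]=crop(t["frame"][:,:,::-1].copy(),145,150,60,85,212,300)
cv2.imwrite("pics/c6.png",im)
```

```text
((26.71764373779297, 42.67058563232422), (27.457345962524414, 58.74951934814453), 4.39870548248291)
[[155.8, 220.9], [160.3, 162.3], [187.7, 164.4], [183.2, 223.0]] [[548.1, 237.5, 16.0], [679.4, 229.7, 16.0], [672.7, 166.9, 16.0], [542.5, 175.9, 16.0]] [0.61067368 0.20247813 0.016     ] [np.float64(0.061830295985103596), np.float64(0.13150068355196284), np.float64(0.06315231215912813), np.float64(0.130491167623774)] -96.11482865278695 -3.4082767920052803
```

View pics/c6.png

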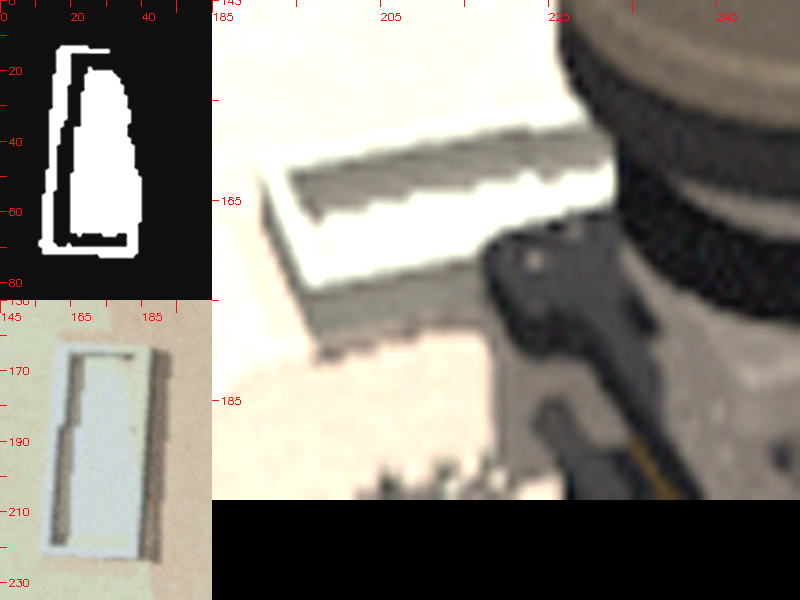

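Run:
```python
from h import *
s=capture("side");t=capture("top")
D=onz(s,[(196.2,173.5),(190.4,161.2),(240.5,155),(249.2,164.4)],.016);print(line(D),line(D.mean(0)),line((D[0]+D[2])/2),line((D[1]+D[3])/2))
print("bottom corner",line(onz(s,[(197.1,179.9)],0)))
yaw=np.radians(-3.4);R=np.array([[np.cos(yaw),-np.sin(yaw)],[np.sin(yaw),np.cos(yaw)]])
c=np.array([.611,.2025]);L=np.array([(-67.5,-31),(-67.5,31),(67.5,31),(67.5,-31)])/1000
W=c+L@R.T
print("pred corners side",proj(s,np.c_[W,[.016]*4]).round(1).tolist()," bottom",proj(s,[*W[0],0]).round(1))
print("top",proj(t,np.c_[W,[.016]*4]).round(1).tolist())
print("origin",c-R@[.0235,0],"chan",c+R@[.0375,0])
```

```text
[[539.6, 173.9, 16.0], [543.7, 234.5, 16.0], [672.3, 217.8, 16.0], [675.0, 166.6, 16.0]] [607.6, 198.2, 16.0] [605.9, 195.9, 16.0] [609.4, 200.5, 16.0]
bottom corner [[539.8, 169.9, 0.0]]
pred corners side [[196.9, 173.0], [190.7, 160.5], [241.7, 152.4], [249.6, 164.1]]  bottom [[197.2 178.6]]
top [[183.3, 223.3], [155.8, 222.1], [160.4, 162.0], [187.4, 162.7]]
origin [0.58754136 0.2038937 ] chan [0.64843399 0.20027601]
```

Call:
{"api": "drive_tool", "payload": {"increments": [{"xyz": [0,0,-0.035],"rot": [0,0,0],"jaw": 0.2},{"xyz": [0,0,-0.07],"rot": [0,0,0],"jaw": 0.2},{"xyz": [0,0.02,-0.09],"rot": [0,0,0],"jaw": 0.2},{"xyz": [-0.005,0.05,-0.09],"rot": [0,0,1],"jaw": 0.2},{"xyz": [-0.015,0.085,-0.09],"rot": [0,0,2],"jaw": 0.2},{"xyz": [-0.02,0.12,-0.09],"rot": [0,0,3.4],"jaw": 0.2},{"xyz": [-0.03,0.155,-0.09],"rot": [0,0,4.4],"jaw": 0.2},{"xyz": [-0.037,0.19,-0.09],"rot": [0,0,5.4],"jaw": 0.2}]}}

```text
time_s: 8.08
tool_pos: [0.5537, -0.0272, 0.1671]
tcp_rot: [[-0.998, 0.06, -0.0], [0.06, 0.998, 0.0], [0.0, 0.0, -1.0]]
wrist_force: [0.7, 0.3, -3.9]
width: 0.466
finger_force: 29.9
```

Call:
{"api": "drive_tool", "payload": {"increments": [{"xyz": [-0.004,0.035,0],"rot": [0,0,0],"jaw": 0.2},{"xyz": [-0.008,0.075,0],"rot": [0,0,0],"jaw": 0.2},{"xyz": [-0.012,0.115,0],"rot": [0,0,0],"jaw": 0.2},{"xyz": [-0.016,0.155,0],"rot": [0,0,0],"jaw": 0.2},{"xyz": [-0.02,0.19,0],"rot": [0,0,0],"jaw": 0.2},{"xyz": [-0.02,0.215,0],"rot": [0,0,0],"jaw": 0.2},{"xyz": [-0.02,0.23,0],"rot": [0,0,0],"jaw": 0.2},{"xyz": [-0.02,0.23,0],"rot": [0,0,0],"jaw": 0.2}]}}

```text
time_s: 8.75
tool_pos: [0.5865, 0.2034, 0.1664]
tcp_rot: [[-0.999, 0.054, -0.001], [0.054, 0.999, 0.0], [0.001, 0.0, -1.0]]
wrist_force: [-0.2, 0.3, -4.5]
width: 0.469
finger_force: 29.9
```

Call:
{"api": "drive_tool", "payload": {"increments": [{"xyz": [0,0,0.03],"rot": [0,0,0],"jaw": 0.2},{"xyz": [0,0,0.06],"rot": [0,0,0],"jaw": 0.2},{"xyz": [0,0,0.085],"rot": [0,0,0],"jaw": 0.2},{"xyz": [0,0,0.085],"rot": [0,0,0],"jaw": 0.2},{"xyz": [0,0,0.085],"rot": [0,0,0],"jaw": 0.2}]}}

```text
time_s: 9.17
tool_pos: [0.5866, 0.198, 0.0817]
tcp_rot: [[-0.998, 0.06, -0.002], [0.06, 0.998, -0.002], [0.002, -0.002, -1.0]]
wrist_force: [0.5, -0.4, -2.8]
width: 0.468
finger_force: 29.9
```

Run:
```python
from h import *
t=capture("top");s=capture("side")
for _ in range(1): st=state();print(st["tool_pos"],st["joint_velocities"].round(1))
im=np.zeros((600,800,3),np.uint8)
im[:600,:400]=crop(t["frame"][:,:,::-1].copy(),145,150,60,90,400,600)
im[:500,400:800]=crop(s["frame"][:,:,::-1].copy(),180,120,80,80,400,500)
cv2.imwrite("pics/c7.png",im)
```

```text
[0.5881211  0.19895832 0.08382291] [-0.3 -0.7 -0.1 -0.3 -0.1 -0.2  0. ]
```

View pics/c7.png

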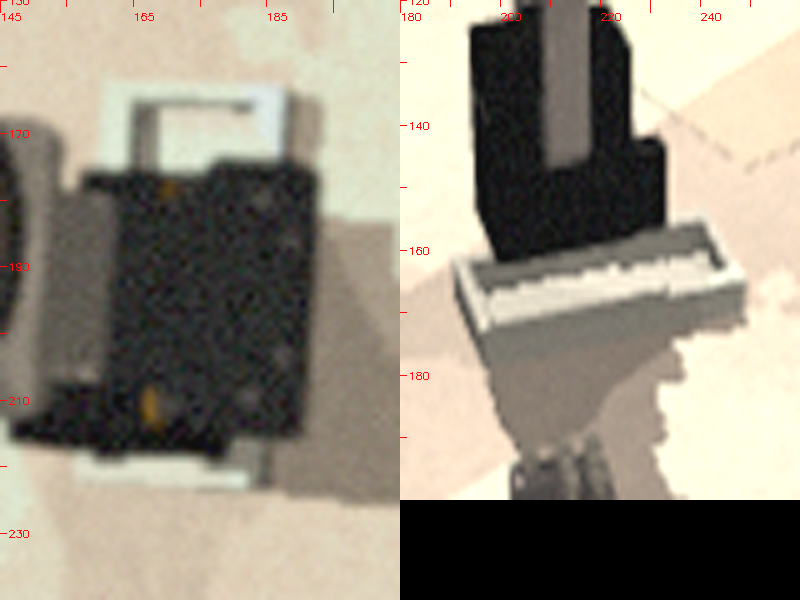

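Run:
```python
from h import *
s=capture("side");t=capture("top");st=state();print(st["tool_pos"])
p=st["tool_pos"];yaw=np.radians(-3.4);R=np.array([[np.cos(yaw),-np.sin(yaw)],[np.sin(yaw),np.cos(yaw)]])
zb=p[2]-.0418
L=np.array([(-35,-22),(53,-18),(-35,-22)])/1000
W=p[:2]+L@R.T
print("pack bottom corner, nose bottom tip pred",proj(s,np.c_[W,[zb]*3])[:2].round(1).tolist(),"obs 198.9,161.4  232.5,155.6")
print("obs on plane",line(onz(s,[(198.9,161.4),(232.5,155.6)],zb)),"pred",line(W[:2]))
O=onz(s,[(197.5,172.7),(190.2,161.5),(240.6,154.8),(248.8,164.7)],.016);print(line(O),line(O.mean(0)))
q=lambda x,y:(145+x/6.667-.45,150+y/6.667-.45)
T=onz(t,[q(102,82),q(290,85),q(268,490),q(75,487)],.016);print(line(T),line(T.mean(0)))
```

```text
[0.58826    0.19945705 0.08414807]
pack bottom corner, nose bottom tip pred [[200.0, 162.0], [234.4, 155.6]] obs 198.9,161.4  232.5,155.6
obs on plane [[550.5, 183.2, 42.3], [635.7, 179.9, 42.3]] pred [[552.0, 179.6], [640.1, 178.3]]
[[543.6, 176.2, 16.0], [542.8, 233.2, 16.0], [672.9, 218.7, 16.0], [673.5, 165.7, 16.0]] [608.2, 198.4, 16.0]
[[680.5, 230.7, 16.0], [677.5, 166.0, 16.0], [542.4, 172.4, 16.0], [544.4, 237.4, 16.0]] [611.2, 201.6, 16.0]
```

Call:
{"api": "drive_tool", "payload": {"increments": [{"xyz": [0,0.001,0.01],"rot": [0,0,0],"jaw": 0.2},{"xyz": [0,0.001,0.018],"rot": [0,0,0],"jaw": 0.2},{"xyz": [0,0.001,0.021],"rot": [0,0,0],"jaw": 0.2},{"xyz": [0,0.001,0.021],"rot": [0,0,0],"jaw": 0.2},{"xyz": [0,0.001,0.021],"rot": [0,0,0],"jaw": 0.2}]}}

```text
time_s: 9.78
tool_pos: [0.587, 0.2003, 0.061]
tcp_rot: [[-0.998, 0.059, -0.001], [0.059, 0.998, -0.0], [0.001, -0.0, -1.0]]
wrist_force: [0.3, 0.1, -5.2]
width: 0.468
finger_force: 29.9
```

Call:
{"api": "drive_tool", "payload": {"increments": [{"xyz": [0,0.001,0.002],"rot": [0,0,0],"jaw": 0.2},{"xyz": [0,0.001,0.004],"rot": [0,0,0],"jaw": 0.2},{"xyz": [0,0.001,0.006],"rot": [0,0,0],"jaw": 0.2},{"xyz": [0,0.001,0.008],"rot": [0,0,0],"jaw": 0.2},{"xyz": [0,0.001,0.008],"rot": [0,0,0],"jaw": 0.2}]}}

```text
time_s: 10.2
tool_pos: [0.5872, 0.2015, 0.0529]
tcp_rot: [[-0.998, 0.059, -0.0], [0.059, 0.998, -0.0], [0.0, -0.0, -1.0]]
wrist_force: [0.1, 1.3, -4.9]
width: 0.468
finger_force: 29.9
```

Call:
{"api": "drive_tool", "payload": {"increments": [{"xyz": [0,0.001,0],"rot": [0,0,0],"jaw": 0.2},{"xyz": [0,0.002,0],"rot": [0,0,0],"jaw": 0.2},{"xyz": [0,0.003,0],"rot": [0,0,0],"jaw": 0.2},{"xyz": [0,0.003,0],"rot": [0,0,0],"jaw": 0.2}]}}

```text
time_s: 10.53
tool_pos: [0.5875, 0.2047, 0.0534]
tcp_rot: [[-0.998, 0.059, 0.0], [0.059, 0.998, 0.0], [-0.0, 0.0, -1.0]]
wrist_force: [-0.2, -0.1, -3.6]
width: 0.47
finger_force: 29.9
```

Call:
{"api": "drive_tool", "payload": {"increments": [{"xyz": [0,-0.003,0],"rot": [0,0,0],"jaw": 0.2},{"xyz": [0,-0.005,0],"rot": [0,0,0],"jaw": 0.2},{"xyz": [0,-0.006,0],"rot": [0,0,0],"jaw": 0.2},{"xyz": [0,-0.006,0],"rot": [0,0,0],"jaw": 0.2}]}}

```text
time_s: 10.87
tool_pos: [0.5875, 0.2008, 0.0536]
tcp_rot: [[-0.998, 0.058, 0.001], [0.058, 0.998, 0.003], [-0.001, 0.003, -1.0]]
wrist_force: [1.5, 11.8, -8.3]
width: 0.467
finger_force: 30.0
```

Call:
{"api": "drive_tool", "payload": {"increments": [{"xyz": [0,0.003,0],"rot": [0,0,0],"jaw": 0.2},{"xyz": [0.001,0.004,0],"rot": [0,0,0],"jaw": 0.2},{"xyz": [0.002,0.004,0],"rot": [0,0,0],"jaw": 0.2},{"xyz": [0.003,0.004,0],"rot": [0,0,0],"jaw": 0.2},{"xyz": [0.003,0.004,0],"rot": [0,0,0],"jaw": 0.2}]}}

```text
time_s: 11.28
tool_pos: [0.5847, 0.2022, 0.0535]
tcp_rot: [[-0.998, 0.059, 0.001], [0.059, 0.998, -0.0], [-0.001, -0.0, -1.0]]
wrist_force: [2.2, -0.3, -4.4]
width: 0.464
finger_force: 30.0
```

Call:
{"api": "drive_tool", "payload": {"increments": [{"xyz": [0.001,0.002,0],"rot": [0,0,0],"jaw": 0.2},{"xyz": [0.0015,0.002,0],"rot": [0,0,0],"jaw": 0.2},{"xyz": [0.0015,0.002,0],"rot": [0,0,0],"jaw": 0.2}]}}

```text
time_s: 11.53
tool_pos: [0.584, 0.2041, 0.0537]
tcp_rot: [[-0.998, 0.059, 0.002], [0.059, 0.998, -0.0], [-0.002, -0.0, -1.0]]
wrist_force: [6.7, -1.8, -5.2]
width: 0.469
finger_force: 30.0
```

Call:
{"api": "drive_tool", "payload": {"increments": [{"xyz": [-0.003,0,0],"rot": [0,0,0],"jaw": 0.2},{"xyz": [-0.0045,0,0.003],"rot": [0,0,0],"jaw": 0.2},{"xyz": [-0.0045,0,0.005],"rot": [0,0,0],"jaw": 0.2},{"xyz": [-0.0045,0,0.006],"rot": [0,0,0],"jaw": 0.2},{"xyz": [-0.0045,0,0.007],"rot": [0,0,0],"jaw": 0.2},{"xyz": [-0.0045,0,0.0075],"rot": [0,0,0],"jaw": 0.2},{"xyz": [-0.0045,0,0.0075],"rot": [0,0,0],"jaw": 0.2}]}}

```text
time_s: 12.12
tool_pos: [0.5875, 0.2043, 0.046]
tcp_rot: [[-0.998, 0.059, -0.0], [0.059, 0.998, -0.0], [0.0, -0.0, -1.0]]
wrist_force: [-1.1, -2.5, 1.0]
width: 0.467
finger_force: 30.0
```

Call:
{"api": "drive_tool", "payload": {"increments": [{"xyz": [0,0,0],"rot": [0,0,0],"jaw": 0.55},{"xyz": [0,0,0],"rot": [0,0,0],"jaw": 0.65},{"xyz": [0,0,0],"rot": [0,0,0],"jaw": 0.75},{"xyz": [0,0,0],"rot": [0,0,0],"jaw": 0.85},{"xyz": [0,0,0],"rot": [0,0,0],"jaw": 1},{"xyz": [0,0,0],"rot": [0,0,0],"jaw": 1},{"xyz": [0,0,0],"rot": [0,0,0],"jaw": 1},{"xyz": [0,0,0],"rot": [0,0,0],"jaw": 1}]}}

```text
time_s: 12.78
tool_pos: [0.5875, 0.2044, 0.0458]
tcp_rot: [[-0.998, 0.059, -0.0], [0.059, 0.998, 0.0], [0.0, 0.0, -1.0]]
wrist_force: [-0.0, 0.4, -0.2]
width: 0.984
finger_force: 0.0
```

Call:
{"api": "drive_tool", "payload": {"increments": [{"xyz": [0,0,-0.02],"rot": [0,0,0],"jaw": 1},{"xyz": [0,0,-0.055],"rot": [0,0,0],"jaw": 1},{"xyz": [0,0,-0.09],"rot": [0,0,0],"jaw": 1},{"xyz": [0,0,-0.12],"rot": [0,0,0],"jaw": 1}]}}

```text
time_s: 13.12
tool_pos: [0.5876, 0.2042, 0.1678]
tcp_rot: [[-0.998, 0.059, 0.0], [0.059, 0.998, -0.0], [-0.0, -0.0, -1.0]]
wrist_force: [0.1, -0.1, 0.4]
width: 1.002
finger_force: 0.0
```

Run:
```python
from h import *
c=capture("top");t=cv2.imread("pics/top0.png");g=cv2.cvtColor(t,6)[205:245,230:270]
G=cv2.resize(g,None,fx=8,fy=8,interpolation=cv2.INTER_CUBIC)
th=cv2.GaussianBlur(G,(0,0),4).astype(int)-cv2.GaussianBlur(G,(0,0),14)
n,l,st,ce=cv2.connectedComponentsWithStats((th>8).astype(np.uint8))
for i in range(1,n):
    x,y=(ce[i]+.5)/8-.5+[230,205]
    if 242<x<259 and 215<y<233: print(st[i,4],round(x,2),round(y,2),line(onz(c,[(x,y)],.054)[0]))
dark=(cv2.GaussianBlur(G,(0,0),3)<110).astype(np.uint8); print(np.percentile(g,[5,25,50,75]))
```

```text
51 255.55 215.44 [554.0, 14.7, 54.0]
1 254.06 215.31 [554.3, 17.8, 54.0]
181 244.92 218.28 [548.6, 36.7, 54.0]
313 250.1 218.83 [547.3, 26.1, 54.0]
319 255.65 219.7 [545.2, 14.6, 54.0]
309 244.03 223.65 [537.6, 38.7, 54.0]
416 249.29 224.8 [535.1, 27.9, 54.0]
459 254.78 225.52 [533.3, 16.6, 54.0]
22 246.53 228.94 [526.7, 33.7, 54.0]
386 243.69 231.19 [522.2, 39.6, 54.0]
3 251.1 231.69 [520.9, 24.4, 54.0]
1 251.31 231.56 [521.2, 24.0, 54.0]
2 250.88 231.88 [520.5, 24.9, 54.0]
[ 73.  97. 134. 140.]
```

Call:
{"api": "drive_tool", "payload": {"increments": [{"xyz": [0.008,-0.035,0],"rot": [0,0,2],"jaw": 1},{"xyz": [0.016,-0.075,0],"rot": [0,0,4],"jaw": 1},{"xyz": [0.025,-0.115,0],"rot": [0,0,6.2],"jaw": 1},{"xyz": [0.034,-0.15,0],"rot": [0,0,6.2],"jaw": 1},{"xyz": [0.04,-0.17,0.02],"rot": [0,0,6.2],"jaw": 1},{"xyz": [0.04,-0.179,0.055],"rot": [0,0,6.2],"jaw": 1},{"xyz": [0.04,-0.179,0.085],"rot": [0,0,6.2],"jaw": 1},{"xyz": [0.04,-0.179,0.085],"rot": [0,0,6.2],"jaw": 1}]}}

```text
time_s: 13.83
tool_pos: [0.5341, 0.0271, 0.0766]
tcp_rot: [[-0.986, 0.167, -0.006], [0.167, 0.986, -0.002], [0.006, -0.003, -1.0]]
wrist_force: [-1.8, 0.6, -0.3]
width: 0.997
finger_force: 0.0
```

Call:
{"api": "drive_tool", "payload": {"increments": [{"xyz": [0,0,0],"rot": [0,0,0],"jaw": 1},{"xyz": [0,0,0],"rot": [0,0,0],"jaw": 1}]}}

```text
time_s: 14.0
tool_pos: [0.5378, 0.0283, 0.082]
tcp_rot: [[-0.986, 0.166, 0.001], [0.166, 0.986, -0.0], [-0.001, 0.0, -1.0]]
wrist_force: [0.1, 0.1, 0.5]
width: 0.998
finger_force: 0.0
```

Run:
```python
from h import *
t=capture("top");s=capture("side");st=state();p=st["tool_pos"];print(p,st["tcp_rot"][:,1].round(3),proj(s,p))
im=np.zeros((600,800,3),np.uint8)
im[:600,:400]=crop(s["frame"][:,:,::-1].copy(),190,165,50,75,400,600)
im[:,400:]=crop(s["frame"][:,:,::-1].copy(),180,110,80,120,400,600)
cv2.imwrite("pics/c8.png",im)
```

```text
[0.53816433 0.02864176 0.08245707] [0.166 0.986 0.001] [[215.13951299 181.02663323]]
```

Call:
{"api": "drive_tool", "payload": {"increments": [{"xyz": [0,-0.001,0.02],"rot": [0,0,0],"jaw": 1},{"xyz": [0,-0.001,0.04],"rot": [0,0,0],"jaw": 1},{"xyz": [0,-0.001,0.055],"rot": [0,0,0],"jaw": 1},{"xyz": [0,-0.001,0.066],"rot": [0,0,0],"jaw": 1},{"xyz": [0,-0.001,0.066],"rot": [0,0,0],"jaw": 1}]}}

```text
time_s: 14.52
tool_pos: [0.5365, 0.0274, 0.0141]
tcp_rot: [[-0.986, 0.166, -0.001], [0.166, 0.986, -0.0], [0.001, -0.0, -1.0]]
wrist_force: [-0.3, -0.1, 0.9]
width: 1.0
finger_force: 0.0
```

Call:
{"api": "drive_tool", "payload": {"increments": [{"xyz": [0,0,0],"rot": [0,0,0],"jaw": 0.6},{"xyz": [0,0,0],"rot": [0,0,0],"jaw": 0.5},{"xyz": [0,0,0],"rot": [0,0,0],"jaw": 0.42},{"xyz": [0,0,0],"rot": [0,0,0],"jaw": 0.4},{"xyz": [0,0,0],"rot": [0,0,0],"jaw": 0.38},{"xyz": [0,0,0],"rot": [0,0,0],"jaw": 0.2},{"xyz": [0,0,0],"rot": [0,0,0],"jaw": 0.2},{"xyz": [0,0,0],"rot": [0,0,0],"jaw": 0.2}]}}

```text
time_s: 15.18
tool_pos: [0.5369, 0.0271, 0.0149]
tcp_rot: [[-0.986, 0.166, 0.0], [0.166, 0.986, 0.0], [-0.0, 0.0, -1.0]]
wrist_force: [0.1, -0.0, -1.1]
width: 0.468
finger_force: 0.0
```

Call:
{"api": "drive_tool", "payload": {"increments": [{"xyz": [0,0,0],"rot": [0,0,0],"jaw": 0.2},{"xyz": [0,0,0],"rot": [0,0,0],"jaw": 0.2},{"xyz": [0,0,0],"rot": [0,0,0],"jaw": 0.2}]}}

```text
time_s: 15.43
tool_pos: [0.5368, 0.0271, 0.0148]
tcp_rot: [[-0.986, 0.166, -0.0], [0.166, 0.986, -0.0], [0.0, -0.0, -1.0]]
wrist_force: [-0.5, 0.3, 0.7]
width: 0.38
finger_force: 30.0
```

Call:
{"api": "drive_tool", "payload": {"increments": [{"xyz": [0,0,-0.03],"rot": [0,0,0],"jaw": 0.2},{"xyz": [0,0,-0.065],"rot": [0,0,0],"jaw": 0.2},{"xyz": [0,0,-0.1],"rot": [0,0,0],"jaw": 0.2},{"xyz": [-0.01,0.025,-0.125],"rot": [0,0,-1],"jaw": 0.2},{"xyz": [-0.025,0.055,-0.125],"rot": [0,0,-2],"jaw": 0.2},{"xyz": [-0.04,0.09,-0.125],"rot": [0,0,-3],"jaw": 0.2},{"xyz": [-0.055,0.12,-0.125],"rot": [0,0,-5],"jaw": 0.2},{"xyz": [-0.07,0.15,-0.125],"rot": [0,0,-6.2],"jaw": 0.2}]}}

```text
time_s: 16.1
tool_pos: [0.6314, 0.1653, 0.1399]
tcp_rot: [[-0.998, 0.056, -0.0], [0.056, 0.998, 0.0], [0.0, 0.0, -1.0]]
wrist_force: [0.7, 0.9, -1.8]
width: 0.382
finger_force: 30.0
```

Call:
{"api": "drive_tool", "payload": {"increments": [{"xyz": [-0.01,0.03,0],"rot": [0,0,0],"jaw": 0.2},{"xyz": [-0.012,0.038,0],"rot": [0,0,0],"jaw": 0.2},{"xyz": [-0.012,0.038,0],"rot": [0,0,0],"jaw": 0.2},{"xyz": [-0.012,0.038,0],"rot": [0,0,0],"jaw": 0.2},{"xyz": [-0.012,0.038,0],"rot": [0,0,0],"jaw": 0.2}]}}

```text
time_s: 16.52
tool_pos: [0.6446, 0.199, 0.1397]
tcp_rot: [[-0.998, 0.06, -0.0], [0.06, 0.998, -0.001], [0.0, -0.001, -1.0]]
wrist_force: [-0.5, -1.0, -0.7]
width: 0.379
finger_force: 30.0
```

Call:
{"api": "drive_tool", "payload": {"increments": [{"xyz": [-0.0085,0.0015,0],"rot": [0,0,0],"jaw": 0.2},{"xyz": [-0.0085,0.0015,0.025],"rot": [0,0,0],"jaw": 0.2},{"xyz": [-0.0085,0.0015,0.05],"rot": [0,0,0],"jaw": 0.2},{"xyz": [-0.0085,0.0015,0.07],"rot": [0,0,0],"jaw": 0.2},{"xyz": [-0.0085,0.0015,0.077],"rot": [0,0,0],"jaw": 0.2},{"xyz": [-0.0085,0.0015,0.077],"rot": [0,0,0],"jaw": 0.2},{"xyz": [-0.0085,0.0015,0.077],"rot": [0,0,0],"jaw": 0.2}]}}

```text
time_s: 17.1
tool_pos: [0.6542, 0.201, 0.0636]
tcp_rot: [[-0.998, 0.06, 0.0], [0.06, 0.998, -0.0], [-0.0, -0.0, -1.0]]
wrist_force: [-0.1, -0.7, -0.3]
width: 0.377
finger_force: 30.0
```

Call:
{"api": "drive_tool", "payload": {"increments": [{"xyz": [0.001,0,0.008],"rot": [0,0,0],"jaw": 0.2},{"xyz": [0.001,0,0.016],"rot": [0,0,0],"jaw": 0.2},{"xyz": [0.001,0,0.024],"rot": [0,0,0],"jaw": 0.2},{"xyz": [0.001,0,0.029],"rot": [0,0,0],"jaw": 0.2},{"xyz": [0.001,0,0.029],"rot": [0,0,0],"jaw": 0.2}]}}

```text
time_s: 17.52
tool_pos: [0.6519, 0.2015, 0.0325]
tcp_rot: [[-0.998, 0.059, -0.002], [0.059, 0.998, -0.001], [0.002, -0.001, -1.0]]
wrist_force: [-0.4, -0.2, -1.2]
width: 0.381
finger_force: 30.0
```

Call:
{"api": "drive_tool", "payload": {"increments": [{"xyz": [0,-0.001,0.001],"rot": [0,0,0],"jaw": 0.2},{"xyz": [0,-0.001,0.003],"rot": [0,0,0],"jaw": 0.2},{"xyz": [0,-0.001,0.005],"rot": [0,0,0],"jaw": 0.2},{"xyz": [0,-0.001,0.007],"rot": [0,0,0],"jaw": 0.2},{"xyz": [0,-0.001,0.007],"rot": [0,0,0],"jaw": 0.2}]}}

```text
time_s: 17.93
tool_pos: [0.6524, 0.2007, 0.0265]
tcp_rot: [[-0.998, 0.059, -0.0], [0.059, 0.998, -0.0], [0.0, -0.0, -1.0]]
wrist_force: [0.0, -0.1, -0.6]
width: 0.378
finger_force: 30.0
```

In the channel without contact; lower to the floor.

Call:
{"api": "drive_tool", "payload": {"increments": [{"xyz": [0,0,0.002],"rot": [0,0,0],"jaw": 0.2},{"xyz": [0,0,0.004],"rot": [0,0,0],"jaw": 0.2},{"xyz": [0,0,0.006],"rot": [0,0,0],"jaw": 0.2},{"xyz": [0,0,0.007],"rot": [0,0,0],"jaw": 0.2},{"xyz": [0,0,0.0075],"rot": [0,0,0],"jaw": 0.2},{"xyz": [0,0,0.0075],"rot": [0,0,0],"jaw": 0.2}]}}

```text
time_s: 18.43
tool_pos: [0.6525, 0.2006, 0.0192]
tcp_rot: [[-0.998, 0.059, -0.0], [0.059, 0.998, -0.0], [0.0, -0.0, -1.0]]
wrist_force: [-0.1, -0.1, -0.6]
width: 0.381
finger_force: 30.0
```

Call:
{"api": "drive_tool", "payload": {"increments": [{"xyz": [0,0,0.0005],"rot": [0,0,0],"jaw": 0.2},{"xyz": [0,0,0.001],"rot": [0,0,0],"jaw": 0.2},{"xyz": [0,0,0.001],"rot": [0,0,0],"jaw": 0.2},{"xyz": [0,0,0.001],"rot": [0,0,0],"jaw": 0.2}]}}

```text
time_s: 18.77
tool_pos: [0.6527, 0.2007, 0.0189]
tcp_rot: [[-0.998, 0.059, 0.0], [0.059, 0.998, 0.0], [-0.0, 0.0, -1.0]]
wrist_force: [-2.2, -0.8, 6.2]
width: 0.379
finger_force: 30.0
```

Call:
{"api": "drive_tool", "payload": {"increments": [{"xyz": [0,0,0],"rot": [0,0,0],"jaw": 0.45},{"xyz": [0,0,0],"rot": [0,0,0],"jaw": 0.55},{"xyz": [0,0,0],"rot": [0,0,0],"jaw": 0.65},{"xyz": [0,0,0],"rot": [0,0,0],"jaw": 0.75},{"xyz": [0,0,0],"rot": [0,0,0],"jaw": 0.85},{"xyz": [0,0,-0.01],"rot": [0,0,0],"jaw": 0.9},{"xyz": [0,0,-0.04],"rot": [0,0,0],"jaw": 0.9},{"xyz": [0,0,-0.08],"rot": [0,0,0],"jaw": 0.9}]}}

```text
time_s: 19.43
tool_pos: [0.6508, 0.2, 0.0972]
tcp_rot: [[-0.998, 0.059, -0.004], [0.059, 0.998, -0.002], [0.004, -0.003, -1.0]]
wrist_force: [0.2, 0.2, 1.3]
width: 0.884
finger_force: 0.0
```

Call:
{"api": "drive_tool", "payload": {"increments": [{"xyz": [0,0,-0.04],"rot": [0,0,0],"jaw": 0.9},{"xyz": [0,0,-0.08],"rot": [0,0,0],"jaw": 0.9},{"xyz": [0,0.04,-0.1],"rot": [0,0,0],"jaw": 0.9},{"xyz": [0,0.08,-0.1],"rot": [0,0,0],"jaw": 0.9},{"xyz": [0,0.12,-0.1],"rot": [0,0,0],"jaw": 0.9},{"xyz": [0,0.16,-0.1],"rot": [0,0,0],"jaw": 0.9},{"xyz": [0,0.2,-0.1],"rot": [0,0,0],"jaw": 0.9},{"xyz": [0,0.2,-0.1],"rot": [0,0,0],"jaw": 0.9}]}}

```text
time_s: 20.1
tool_pos: [0.6615, 0.4104, 0.1978]
tcp_rot: [[-0.999, 0.05, -0.001], [0.05, 0.999, 0.003], [0.002, 0.003, -1.0]]
wrist_force: [-0.3, 1.6, 0.6]
width: 0.898
finger_force: 0.0
```

Run:
```python
from h import *
t=capture("top");s=capture("side")
im=np.zeros((600,800,3),np.uint8)
im[:450,:300]=crop(t["frame"][:,:,::-1].copy(),145,150,60,90,300,450)
im[:500,300:]=crop(s["frame"][:,:,::-1].copy(),170,110,100,100,500,500)
im[450:,:300]=cv2.resize(s["frame"][130:330,130:400,::-1],(300,150))
cv2.imwrite("pics/c9.png",im)
```

```text
(no output)
```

View pics/c9.png

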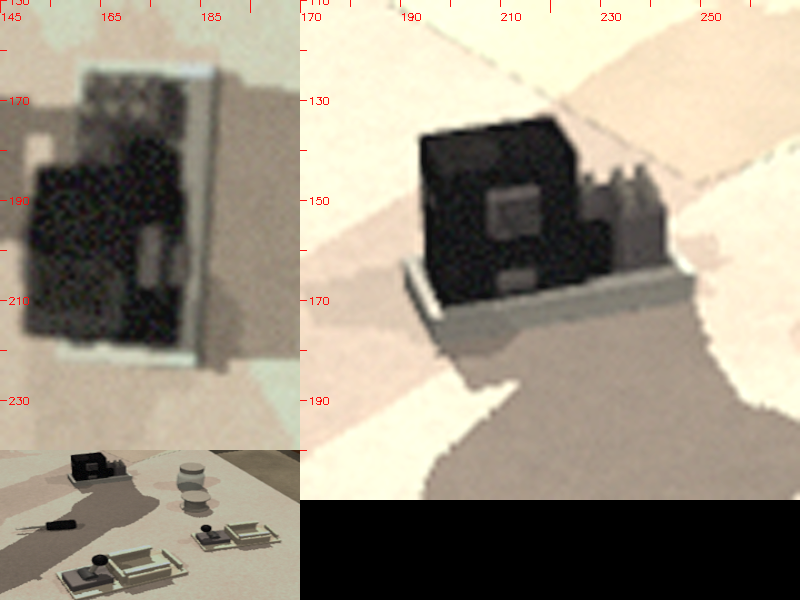

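The picture shows the pack upright in the tray (side view, about 208,155). The block is nested beside its nose (about 232,158), and the lever leans towards the empty bay. The screwdriver, spool and jar look untouched.

```bash
python3 -c "
from plant import *
print(hand_in())"
```

```text
the job is handed in; nothing more can be done
None
```

I handed the job in at about 20 s: the charger is off, the pack is seated in the tray and released, the bit block is nested beside its nose, and the final picture shows the screwdriver, spool and jar apparently untouched; no verdict was returned.

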